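# Stand the blue-handled card in its keyed holder

### The arm

A 6-joint arm with a two-finger parallel gripper is mounted at the origin on a cart in front of the work surface, level with it; the furniture and walls round the work are solid. World frame = base frame: x ahead of the robot, y to its left, z up, the work surface at z = 0. Lengths are in mm, angles in rad, forces in N, time in s.
With the tool pointing down it reaches from about 350 to 775 mm from the base axis. Payload 7.3 kg.
Tool frame: the origin (TCP) lies on the mounting face of the last link; the fingertips stand 178 mm ahead of it and the grasp point (between the pads) lies 159 mm ahead of it; z points along the fingers, y is the line along which they close (so a half turn about z gives the same grasp; the last joint's range is limited). The gripper opens to 92 mm and grips with 3 to 60 N. Pads are 19 mm wide; open, the fingers measure 130 mm over their backs; the gripper's body (75 mm by 190 mm) begins 47 mm behind the grasp point.
Start: joints at [-1.432, 0.342, 1.524, -0, 1.275, -0.146], TCP at [147.527, -503.849, 404.741] pointing down, gripper open.
Joint ranges: [-2.53, 2.53], [-0.77, 2.02], [0.04, 2.7], [-1, 4.14], [0.28, 2.66], [-3.11, 3.11]. Speed limits (rad/s): [2.57, 2.57, 3.14, 3.14, 3.14, 3.14].

### API

Orientations are given as [roll, pitch, yaw] about the fixed x, y, z axes, in that order (R = Rz(yaw) Ry(pitch) Rx(roll)).
In Python, from plant import bot, viewer gives the robot as it stands (bot), with the cameras (viewer).
- The arm moves only by the tool shift_gripper, called in YAML: its name, and indented under it one key for each argument. Schema: {"type":"object","properties":{"steps":{"type":"object","properties":{"jaw":{"type":"array","items":{"type":"number"},"minItems":1,"maxItems":5},"sx":{"type":"array","items":{"type":"number"},"minItems":1,"maxItems":5},"sy":{"type":"array","items":{"type":"number"},"minItems":1,"maxItems":5},"sz":{"type":"array","items":{"type":"number"},"minItems":1,"maxItems":5},"yaw":{"type":"array","items":{"type":"number"},"minItems":1,"maxItems":5}},"additionalProperties":false,"required":["jaw","sx","sy","sz","yaw"]},"only":{"type":"string"},"quiet":{"type":"boolean"},"lines":{"type":"string"}},"required":["steps"],"additionalProperties":false}. steps is an object with one list for each field, all of the same length, 1 to 5, a row being the entries at one place: jaw (the finger opening in mm), sx, sy, sz (the shift in shares of 300 mm (1.0 is 300 mm)), yaw (a turn about the tool's z in parts of the range, where 1.0 means pi/2 rad); each row is the pose to reach, as a shift and turn from the pose commanded when the call began, along the tool's axes at that moment; what a row does not reach only later rows make up. A row lasts 1/8 s, in which the tool goes at most 62.5 mm and 0.188 rad, less where a joint would pass 70% of its speed; a pose out of reach is approached as far as the arm can. The fingers move at their own pace and stop on an object; the grip force is fixed at half the most. Time passes only in rows, so rows that do not move let the fingers close. The tool returns the time, the measured TCP pose, the force, the opening and the grip force at its end. only (a regular expression) keeps the lines of the reply that match it, lines (a string "A,B") keeps lines A to B, and quiet returns only ok. Shift and turn numbers lie between -1 and 1, and a call with a number outside is refused. Input that does not fit is refused with a message, and nothing moves.
- bot.get_obs(): the state, without advancing time (a new reading comes with each control period).
- viewer.capture(name): name is "side" or "top"; returns a dict with "color" (480x640x3 uint8, red, green, blue), "K" (3x3 intrinsics, pixels), "R" (3x3) and "t" (3): a world point X has camera coordinates R X + t. Camera axes: x right, y down, z forward; pixel columns grow to the right and rows downward; lengths in mm; the calibration is good to about 2 mm. A picture is of the moment at which its call begins. There is no depth.
- bot.close_job(): hands the job in; it is judged then, once.
The state is a dict: "time": time; "joint_positions": joint angles; "dq": joint speeds; "tau": joint torques, N m; "tool_pos": TCP position; "tcp_rot": TCP orientation; "contact_force": force on the tool from outside, world axes, zero at the start; "moment": the same for the moment, N m; "grip_width": finger opening in mm; "finger_force": force on a finger pad.
Only numpy, scipy, OpenCV 4.12 (cv2) and the standard library are available. Lean on these libraries where they do the work, as an engineer would, in place of code of your own. Each camera call takes 0.05 s, during which the arm holds its last target. There are 200 camera calls.

### The job

Take the circuit card with the blue handle off the sloped rest and stand it upright, notched edge down, in the slot of the blue-lipped holder, fully home on the slot's floor: its notch has to drop over a small rib in the slot whose place along the slot you must feel for. Leave the loose capacitor and the white bottle where they are.

Things in the scene. Friction and masses are not known exactly. Their poses are not given: they have to be found in the camera images.
- card: Loose green circuit card, 60 g, 64 wide x 4 thick, blue handle on top. Origin: middle of the lower edge. x: through the thickness, y: along the lower edge, z: up to the handle. Middle of the lower edge: a notch 14 wide, 10 high. At first it lies on the rest, z leaning 0.61 rad from vertical. It fits the slot either way round (half turn about z).
- card_grip (a point): Grip point on the card's handle, 88 mm from the lower edge along the card's z. The blue handle bar is 10 thick (card x) x 44 long (y), 72 to 98 mm from the lower edge. On the rest it juts out free, so fingers pass on both sides of it when the gripper is tilted to match the card.
- card_rest: Fixed grey sloped rest. Origin: centre of its underside, z up. Base 70 (x) x 86 (y) x 4 mm. Its plate leans 35 degrees from vertical, upper end toward its own -x; the card's lower edge stands 20 mm in +x and 16 mm up from the origin. The plate ends 52 mm along the slope from the card's lower edge, about 57 mm above the desk.
- holder_blue: Fixed black card holder with blue lips and side stripes, where the card belongs. Origin: centre of its underside, z up, y along the slot. Base 44 (x) x 108 (y) x 8 mm. Slot 7 wide, 104 long, open at both ends; floor 8 mm above the origin, straight walls up to 40 mm, then lips that flare to a mouth about 14 wide at 49 mm.
- blue_slot (a point): Middle of the blue holder's slot floor. Across the floor stands a rigid brass rib, 8 long (holder y) and 8 high, its middle anywhere up to 12 mm from this point along the holder's y: not reported, to be felt. A card resting on the rib stays 8 mm too high; only with its notch within 3 mm of the rib does it go down to the floor.
- holder_orange: Fixed holder of the same shape with orange lips and stripes: not the one for this card. Either of the two holders may stand on the left.
- capacitor: Loose dark blue upright capacitor, 18 diameter x 31 mm, a bystander. Origin: centre of its underside.
- alcohol_bottle: Loose white bottle with a blue cap, 52 diameter x 160 mm, a bystander. Origin: centre of its underside.

How it is judged:
By the outcome, as a careful person would: the job done as asked, in the order asked, and still so for the second after the job is handed in, with the robot touching nothing.
It also fails if it takes over 56 s, if anything falls off the work surface, if the arm or the gripper's body presses on something with over 40 N, if the wrist force passes 120 N, or if a joint passes its speed limit or range.

## Working session

There is one attempt and no reset: what is moved stays moved. The work goes in short steps, Python scripts to look and compute and a tool call to move; the robot and the scene stay as the last step left them, time stands still between calls to the robot, and variables do not carry over. Pictures are saved under pics/ and viewed, at most 10 in all, crops included, and the job is handed in when it is done.

```bash
ls; mkdir -p pics; python3 - <<'E'
from plant import bot, viewer
import cv2,numpy as np
o=bot.get_obs();print({k:np.round(v,3).tolist() for k,v in o.items()})
for n in("side","top"):
    c=viewer.capture(n);cv2.imwrite(f"pics/{n}0.png",c["color"][:,:,::-1]);print(n,c["K"].tolist(),np.round(c["R"],4).tolist(),c["t"])
    np.savez(f"{n}0.npz",**c)
E
```

```text
pics
plant.py
{'time': 0.0, 'joint_positions': [-1.432, 0.343, 1.525, -0.0, 1.275, -0.146], 'dq': [-0.001, -0.001, 0.0, 0.0, -0.001, 0.001], 'tau': [0.001, -43.124, -24.422, 0.072, 0.056, -0.0], 'tool_pos': [147.497, -503.718, 404.046], 'tcp_rot': [-3.14, -0.0, 0.285], 'contact_force': [0.178, -0.308, -0.247], 'moment': [0.009, -0.034, 0.001], 'finger_force': 0.0, 'grip_width': 91.648}
side [[453.26266133993164, 0.0, 318.17594033665455], [0.0, 453.26266133993164, 245.46355056665803], [0.0, 0.0, 1.0]] [[-0.9908, -0.1353, 0.0006], [-0.0697, 0.5066, -0.8594], [0.1159, -0.8515, -0.5114]] [591.37735539 110.90347243 880.90372211]
top [[465.8784216452411, 0.0, 320.3998423069239], [0.0, 465.8784216452411, 233.60493739525464], [0.0, 0.0, 1.0]] [[0.0128, -0.9999, -0.0013], [-0.9992, -0.0127, -0.0387], [0.0386, 0.0018, -0.9993]] [   7.87436465  574.86204155 1151.8270924 ]
```

View pics/side0.png

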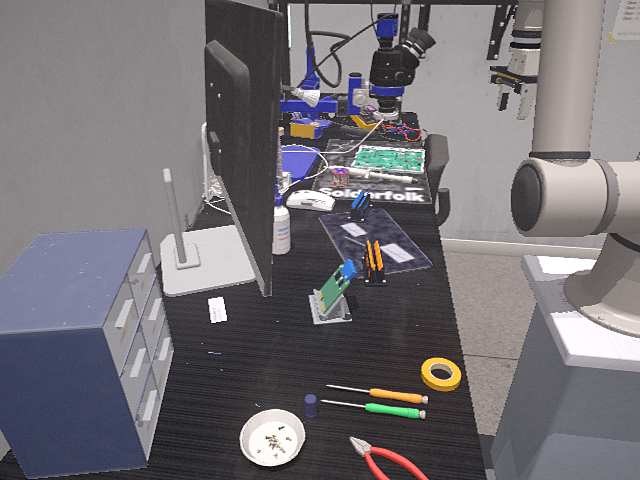

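View pics/top0.png

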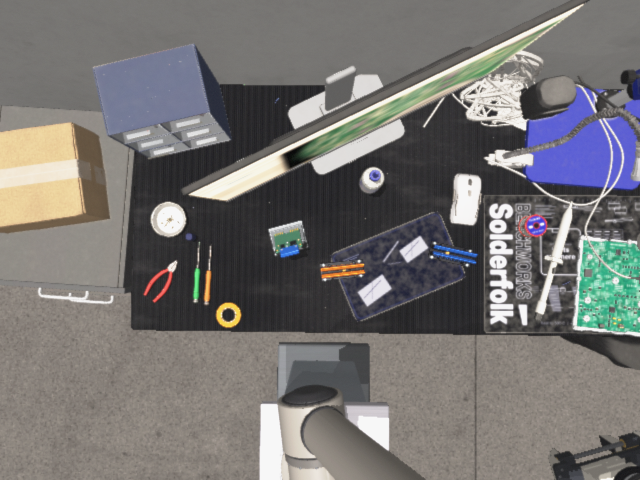

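The side view shows the card at (340,285) with its handle at (349,269), the orange holder at (374,262), the blue holder at (361,205) and the capacitor at (311,405). The top view shows the handle at (289,252), the blue holder at (455,254), the orange one at (343,270) and the bottle at (372,180). Next I'll measure them with colour masks.

```bash
cat > h.py <<'E'
import numpy as np,cv2
def ray(c,u):
    d=c["R"].T@np.linalg.inv(c["K"])@[u[0],u[1],1.]; return -c["R"].T@c["t"],d/np.linalg.norm(d)
def onz(c,u,z):
    o,d=ray(c,u); return o+d*(z-o[2])/d[2]
def tri(c1,u1,c2,u2):
    A=[];b=[]
    for c,u in((c1,u1),(c2,u2)):
        o,d=ray(c,u);P=np.eye(3)-np.outer(d,d);A.append(P);b.append(P@o)
    x=np.linalg.lstsq(np.vstack(A),np.hstack(b),rcond=None)[0]
    return x,[np.linalg.norm(A[i]@x-b[i]) for i in(0,1)]
def proj(c,X):
    p=c["K"]@(c["R"]@np.asarray(X)+c["t"]);return p[:2]/p[2]
def mask(c,box,lo,hi):
    h=cv2.cvtColor(c["color"],cv2.COLOR_RGB2HSV);m=cv2.inRange(h,np.array(lo),np.array(hi))
    k=np.zeros_like(m);x0,y0,x1,y1=box;k[y0:y1,x0:x1]=m[y0:y1,x0:x1];return k
def rect(m):
    p=cv2.findNonZero(m);return cv2.minAreaRect(p),p.reshape(-1,2).mean(0),len(p)
E
python3 - <<'E'
from h import *
S=dict(np.load("side0.npz"));T=dict(np.load("top0.npz"))
B=([100,120,60],[125,255,255]);G=([45,60,30],[95,255,255])
for n,c,b,r in(("handleT",T,(265,240,312,262),B),("handleS",S,(335,255,365,285),B),("cardT",T,(265,215,312,262),G),("cardS",S,(310,255,360,320),G),("holdT",T,(425,235,485,275),B),("holdS",S,(340,185,380,225),B)):
    m=mask(c,b,*r);q,mean,k=rect(m);print(n,np.round(q[0],1),np.round(q[1],1),round(q[2],1),mean.round(1),k)
    if c is T:
        z={"handleT":85,"cardT":50,"holdT":49}[n]
        print("  corners",[onz(T,p,z)[:2].round(1).tolist() for p in cv2.boxPoints(q)])
a=cv2.resize(T["color"][210:290,260:350],None,fx=8,fy=8,interpolation=2)[:, :, ::-1]
a2=cv2.resize(T["color"][230:280,420:490],None,fx=8,fy=8,interpolation=2)[:, :, ::-1]
cv2.imwrite("pics/cropT.png",np.vstack([a[:,:720][:360],cv2.copyMakeBorder(a2[:240],0,0,0,160,0)]) if 0 else a[:600])
cv2.imwrite("pics/cropH.png",a2)
b=cv2.resize(S["color"][190:330,300:400],None,fx=6,fy=6,interpolation=2)[:560,:,::-1];cv2.imwrite("pics/cropS.png",cv2.resize(S["color"][185:330,300:400],None,fx=4.1,fy=4.1,interpolation=2)[:,:,::-1])
E
```

```text
handleT [288.9 250.9] [10.2 19.9] 74.1 [289.  251.1] 182
  corners [[535.2, 113.8], [548.6, 69.2], [525.9, 62.4], [512.5, 106.9]]
handleS [348.2 269.6] [20.9 13.9] 71.6 [348.4 269.7] 229
cardT [287.3 241.1] [16.7 27.2] 76.0 [287.1 239.3] 313
  corners [[565.4, 131.7], [582.1, 68.3], [543.1, 58.0], [526.4, 121.2]]
cardS [332.5 288. ] [19.6 48.6] 41.3 [332.5 289.4] 515
holdT [454.6 254.1] [45.2 11.8] 11.8 [454.7 254. ] 391
  corners [[524.4, -252.7], [552.4, -258.4], [531.6, -365.0], [503.6, -359.2]]
holdS [362.1 200.6] [14.7 25.2] 33.7 [360.2 200.9] 155
```

View pics/cropS.png

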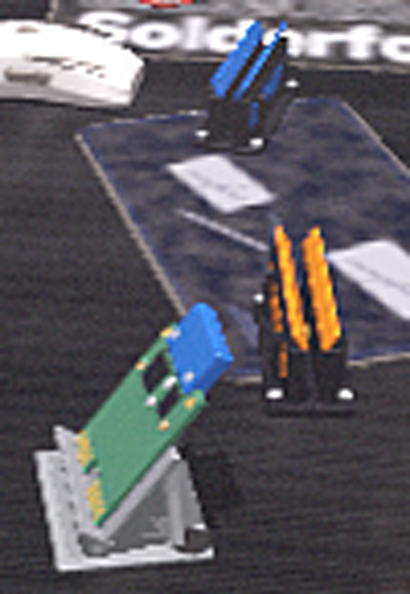

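View pics/cropH.png

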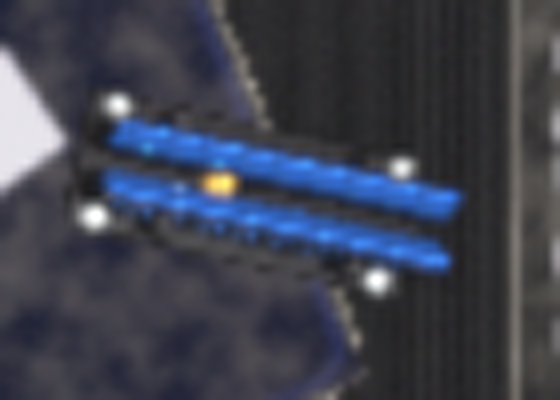

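The crops show the card leaning towards the robot. The blue holder's slot is tilted about 12° in the image, its screws are at about (435,243) and (470,251), and there is a brass spot at about (447.5,253). Since the rows can't tilt the tool, I'll grip the handle by its two end faces, closing along card y. I'll then tip the card upright using the holder's mouth.

```bash
python3 - <<'E'
from h import *
S=dict(np.load("side0.npz"));T=dict(np.load("top0.npz"))
print("camT",-T["R"].T@T["t"],"camS",-S["R"].T@S["t"])
print("handle tri",tri(T,(288.9,250.9),S,(348.2,269.6)))
hc=onz(T,(288.9,250.9),85.6);print("handle plane",hc, "->side",proj(S,hc))
sc=[np.array(p)/8+[420-.44,230-.44] for p in((118,105),(402,167),(377,281),(92,216))]
P=np.array([onz(T,p,9)[:2] for p in sc]);print("screws",P.round(1).tolist(),P.mean(0), np.linalg.norm(P[0]-P[1]),np.linalg.norm(P[0]-P[3]))
for a,b in((1,0),(2,3)):
    d=P[b]-P[a];print("yaw",np.arctan2(-d[0],d[1]))
m=mask(T,(425,235,485,275),[100,120,60],[125,255,255])
n,lab,st,ce=cv2.connectedComponentsWithStats(m)
q=cv2.minAreaRect(cv2.findNonZero(m));c=onz(T,q[0],49);print("lips centre",c)
W=np.array([onz(T,p,49)[:2] for p in cv2.findNonZero(m).reshape(-1,2)]);
for i in range(1,n):
    if st[i,4]>60:
        L=np.array([onz(T,(x,y),49)[:2] for y,x in zip(*np.where(lab==i))]);u,s,v=np.linalg.svd(L-L.mean(0));d=v[0]*np.sign(v[0,1]);t=(L-L.mean(0))@d;print(" lip",L.mean(0),"yaw",np.arctan2(-d[0],d[1]),np.ptp(t),(t.max()+t.min())/2)
print("holder side proj of centre",proj(S,[*c[:2],49]))
mb=mask(T,(440,245,456,261),[12,100,100],[35,255,255]);q,me,k=rect(mb);r=onz(T,me,16);print("rib",me,k,r)
mg=mask(T,(262,210,314,264),[0,0,95],[179,60,255]);q,me,k=rect(mg);print("rest",q,k)
bx=np.array([onz(T,p,4)[:2] for p in cv2.boxPoints(q)]);print(bx.round(1).tolist(),bx.mean(0))
print("monitor corner if z=100,300",[onz(T,(190,195),z).round() for z in(50,200,400)])
E
```

```text
camT [ 529.78827985   13.11800976 1173.19491968] camS [491.55622037 773.89848108 545.40970609]
handle tri (array([530.20837327,  87.92338703,  86.89048001]), [np.float64(0.31531991158366107), np.float64(0.3153199115831779)])
handle plane [530.52412244  88.02905264  85.6       ] ->side [347.82370516 270.20112883]
screws [[555.7, -269.6], [537.5, -358.3], [501.9, -350.5], [521.0, -261.6]] [ 529.02012047 -310.01589085] 90.49950889085522 35.6340348104572
yaw -0.2027036518889766
yaw -0.21173851879783154
lips centre [ 527.9814665  -308.85691261   49.        ]
 lip [ 535.93071401 -310.95154083] yaw -0.20840805951710767 107.45727715446793 1.0025636883397198
 lip [ 519.8784859  -307.23134707] yaw -0.2045460509511836 108.4054609749322 0.022832317435543814
holder side proj of centre [360.45046522 197.64852573]
rib [447.22222222 252.44444444] 9 [ 531.75128365 -300.0368834    16.        ]
rest ((287.6920166015625, 237.31944274902344), (28.31332778930664, 35.759769439697266), 75.3791275024414) 445
[[587.0, 150.0], [610.9, 63.4], [542.2, 44.5], [518.5, 130.9]] [564.65715815  97.20311638]
monitor corner if z=100,300 [array([663., 332.,  50.]), array([645., 289., 200.]), array([621., 233., 400.])]
```

The manual's scale: shifts go in shares of 300 mm and turns go in shares of pi/2 rad. Converting my numbers, 180 mm / 300 = 0.6, -155 mm / 300 = -0.5167.

```bash
cat >> h.py <<'E'
def go(tx,ty,tz,yaw):
    "shift and turn in tool axes from the measured pose to grasp point (tx,ty,tz), tool x at world yaw"
    from plant import bot, viewer
    from scipy.spatial.transform import Rotation as Q
    o=bot.get_obs();R=Q.from_euler("xyz",o["tcp_rot"]).as_matrix()
    d=R.T@(np.array([tx,ty,tz+159])-o["tool_pos"]);t=o["tcp_rot"][2]-yaw
    print("shift",d.round(1),"turn",round((t+np.pi/2)%np.pi-np.pi/2,3),"rot",np.round(o["tcp_rot"],3),"t",o["time"])
E
```

shift_gripper:
  steps: {"jaw":[92,92,92,92,92],"sx":[0.12,0.24,0.36,0.48,0.6],"sy":[-0.1033,-0.2033,-0.3067,-0.41,-0.5167],"sz":[0,0,0,0,0],"yaw":[0,0,0,0,0]}

```text
time: 0.72
tool_pos: [277.3, -303.1, 404.5]
tcp_rot: [-3.141, 0.0, 0.284]
contact_force: [0.4, 0.2, 0.6]
grip_width: 91.6
finger_force: 0.0
```

shift_gripper:
  steps: {"jaw":[92,92,92,92,92],"sx":[0.12,0.24,0.36,0.48,0.6],"sy":[-0.1033,-0.2033,-0.3067,-0.41,-0.5167],"sz":[0,0,0,0,0],"yaw":[0,0,0,0,0]}

```text
time: 1.35
tool_pos: [406.5, -103.7, 404.6]
tcp_rot: [3.142, 0.0, 0.285]
contact_force: [1.0, -0.8, 0.4]
grip_width: 91.6
finger_force: 0.0
```

```bash
python3 -c "from h import *;go(530.4,88,86,.275)"
```

```text
shift [ 172.8 -149.2  159.6] turn 0.01 rot [3.142 0.    0.285] t 1.35
```

Converted, 173 mm / 300 = 0.5767, -149 mm / 300 = -0.4967, 0.01 rad / 1.5708 = 0.0064.

shift_gripper:
  steps: {"jaw":[92,92,92,92,92],"sx":[0.15,0.3,0.45,0.5767,0.5767],"sy":[-0.1333,-0.2667,-0.3833,-0.4967,-0.4967],"sz":[0,0.0333,0.1,0.2,0.2],"yaw":[0.0064,0.0064,0.0064,0.0064,0.0064]}

```text
time: 1.98
tool_pos: [530.4, 89.0, 341.4]
tcp_rot: [-3.14, 0.005, 0.279]
contact_force: [-0.5, -0.6, -0.5]
grip_width: 92.0
finger_force: 0.0
```

shift_gripper:
  steps: {"jaw":[92,92,92],"sx":[0,0,0],"sy":[0,0,0],"sz":[0.1667,0.3,0.3],"yaw":[0,0,0]}

```text
time: 2.35
tool_pos: [528.9, 85.6, 252.8]
tcp_rot: [-3.14, 0.006, 0.274]
contact_force: [0.1, 0.1, 0.2]
grip_width: 91.8
finger_force: 0.0
```

```bash
python3 -c "
from h import *;go(530.4,88,86,.275)
from plant import bot, viewer
T=viewer.capture('top');S=viewer.capture('side')
a=T['color'][170:300,200:370];b=S['color'][190:320,270:440]
cv2.imwrite('pics/g1.png',np.hstack([cv2.resize(x,(400,306),interpolation=2) for x in(a,b)])[:,:,::-1])"
```

```text
shift [ 2.1 -1.9  7.8] turn -0.001 rot [-3.14   0.006  0.274] t 2.35
```

View pics/g1.png

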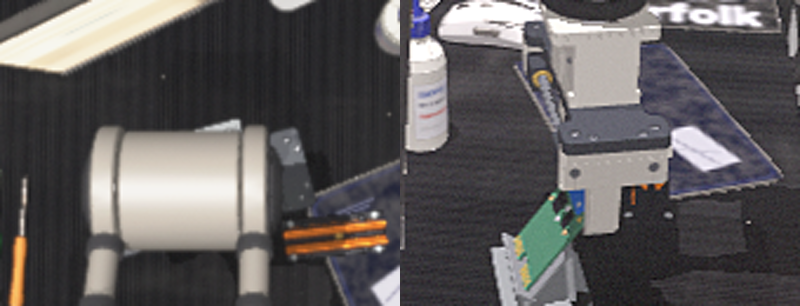

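The side crop shows the near finger beside the blue handle end at (578,205), clear of the rest plate, so I'll make the last correction and close.

Converted, 8 mm / 300 = 0.0267, -2 mm / 300 = -0.0067.

shift_gripper:
  steps: {"jaw":[92,60,40,40,40],"sx":[0.0067,0.0067,0.0067,0.0067,0.0067],"sy":[-0.0067,-0.0067,-0.0067,-0.0067,-0.0067],"sz":[0.0267,0.0267,0.0267,0.0267,0.0267],"yaw":[0,0,0,0,0]}

```text
time: 3.08
tool_pos: [531.5, 88.9, 246.9]
tcp_rot: [3.141, -0.0, 0.275]
contact_force: [-0.5, -0.6, 0.9]
grip_width: 62.4
finger_force: 30.0
```

shift_gripper:
  steps: {"jaw":[40,40],"sx":[0,0],"sy":[0,0],"sz":[0,0],"yaw":[0,0]}

```text
time: 3.32
tool_pos: [531.6, 88.9, 246.9]
tcp_rot: [3.141, -0.0, 0.275]
contact_force: [-0.6, -0.1, 3.1]
grip_width: 62.5
finger_force: 30.0
```

The 62.5 mm opening means the tips closed on the 64 mm card body below the handle. I'll open, go up 10 mm and re-close on the 44 mm handle.

Converted, -10 mm / 300 = -0.0333, -2 mm / 300 = -0.0067.

shift_gripper:
  steps: {"jaw":[92,92,92,92,70],"sx":[0,0,-0.0067,-0.0067,-0.0067],"sy":[0,0,0,0,0],"sz":[0,0,-0.0333,-0.0333,-0.0333],"yaw":[0,0,0,0,0]}

```text
time: 3.95
tool_pos: [529.6, 88.3, 256.9]
tcp_rot: [3.141, -0.0, 0.275]
contact_force: [1.0, -0.2, -1.2]
grip_width: 86.1
finger_force: 0.0
```

shift_gripper:
  steps: {"jaw":[35,35,35,35,35],"sx":[0,0,0,0,0],"sy":[0,0,0,0,0],"sz":[0,0,0,0,0],"yaw":[0,0,0,0,0]}

```text
time: 4.58
tool_pos: [529.7, 88.3, 257.0]
tcp_rot: [3.141, -0.001, 0.275]
contact_force: [0.2, -0.2, 2.9]
grip_width: 52.5
finger_force: 35.8
```

shift_gripper:
  steps: {"jaw":[35,35,35],"sx":[0,0,0],"sy":[0,0,0],"sz":[0,0,0],"yaw":[0,0,0]}

```text
time: 4.95
tool_pos: [529.7, 88.3, 256.9]
tcp_rot: [3.141, -0.001, 0.275]
contact_force: [0.0, -0.2, 4.8]
grip_width: 52.7
finger_force: 36.0
```

```bash
python3 -c "
from h import *
from plant import bot, viewer
S=viewer.capture('side');b=S['color'][225:325,290:390]
cv2.imwrite('pics/g2.png',cv2.resize(b,(600,600),interpolation=2)[:,:,::-1])"
```

```text
(no output)
```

View pics/g2.png

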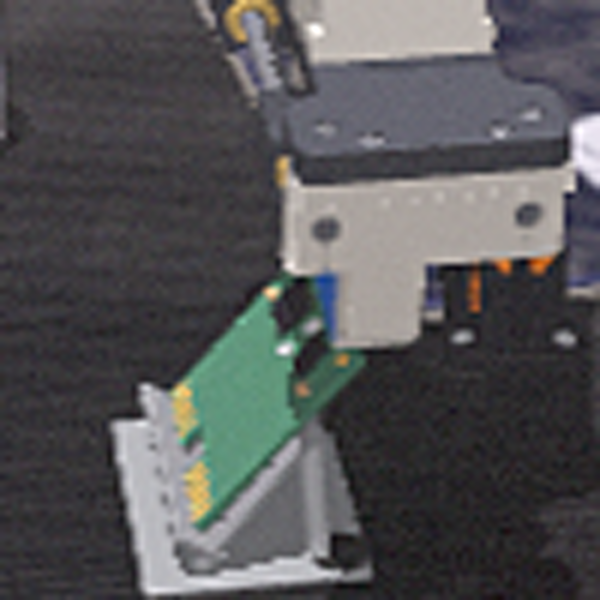

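The side crop shows the finger tip still touching the body's top corner at crop (360,355), so I need to go higher.

Converted, -6 mm / 300 = -0.02, -3 mm / 300 = -0.01.

shift_gripper:
  steps: {"jaw":[92,92,92,80,60],"sx":[0,0,-0.01,-0.01,-0.01],"sy":[0,0,0,0,0],"sz":[0,0,-0.02,-0.02,-0.02],"yaw":[0,0,0,0,0]}

```text
time: 5.62
tool_pos: [526.5, 87.6, 262.5]
tcp_rot: [-3.141, 0.001, 0.275]
contact_force: [-0.1, -0.4, 1.0]
grip_width: 74.0
finger_force: 0.0
```

shift_gripper:
  steps: {"jaw":[30,30,30,30,30],"sx":[0,0,0,0,0],"sy":[0,0,0,0,0],"sz":[0,0,0,0,0],"yaw":[0,0,0,0,0]}

```text
time: 6.25
tool_pos: [526.6, 87.5, 262.7]
tcp_rot: [3.142, 0.0, 0.275]
contact_force: [-0.5, 0.2, -0.8]
grip_width: 43.2
finger_force: 30.0
```

```bash
python3 -c "
from h import *
from plant import bot, viewer
S=viewer.capture('side');b=S['color'][225:325,290:390]
cv2.imwrite('pics/g3.png',cv2.resize(b,(600,600),interpolation=2)[:,:,::-1])"
```

```text
(no output)
```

The opening is now 43.2 mm, so the handle is held by its ends. Lifting.

Converted, -60 mm / 300 = -0.2, -30 mm / 300 = -0.1.

shift_gripper:
  steps: {"jaw":[30,30,30,30],"sx":[0,0,0,0],"sy":[0,0,0,0],"sz":[-0.0333,-0.1,-0.2,-0.2],"yaw":[0,0,0,0]}

```text
time: 6.8
tool_pos: [527.2, 87.6, 325.3]
tcp_rot: [3.14, -0.005, 0.275]
contact_force: [0.9, -0.2, -0.7]
grip_width: 43.6
finger_force: 30.0
```

```bash
python3 -c "
from h import *
from plant import bot, viewer
S=viewer.capture('side');np.savez('s4.npz',**S);b=S['color'][190:290,290:390]
cv2.imwrite('pics/g4.png',cv2.resize(b,(600,600),interpolation=2)[:,:,::-1])"
```

```text
(no output)
```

View pics/g4.png

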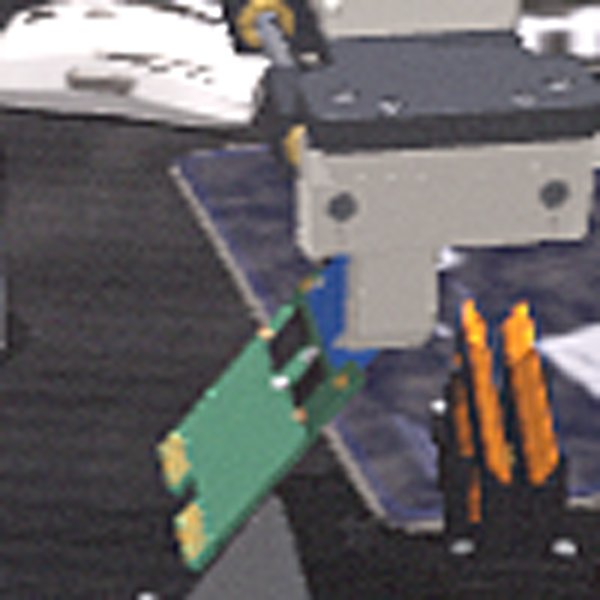

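The card is held by its handle ends and clear of the rest. Its lower corners are at crop (197,568) and (160,460). I'll work out its tilt from rays onto the planes of the card's side edges.

```bash
cat >> h.py <<'E'
def inplane(c,u,tool,yaw,s):
    "ray meets plane s mm along card y from the tool axis: (card-forward h, z) there"
    ey=np.array([-np.sin(yaw),np.cos(yaw),0]);ex=np.array([np.cos(yaw),np.sin(yaw),0])
    p=np.array(tool);o,d=ray(c,u);k=((p-o)@ey+s)/(d@ey);X=o+k*d;return (X-p)@ex,X[2]
E
python3 - <<'E'
from h import *
S=dict(np.load("s4.npz"));t=[527.2,87.6,0]
for n,p,s in(("near low",(197,568),32),("far low",(160,460),-32),("near up",(355,372),32),("chip far top",(300,285),-28)):
    print(n,np.round(inplane(S,(290+p[0]/6,190+p[1]/6),t,.275,s),1))
print("finger near tip pixel",proj(S,[527.2,87.6,325.3-178]))
E
```

```text
near low [54.1 81.5]
far low [56.1 77.5]
near up [  9.5 144.7]
chip far top [ 14.1 139.3]
finger near tip pixel [350.94574698 240.85464945]
```

Converted, 152 mm / 300 = 0.5067, 122 mm / 300 = 0.4067, 0.28 rad / 1.5708 = 0.1783.

shift_gripper:
  steps: {"jaw":[30,30,30,30,30],"sx":[-0.0267,-0.0733,-0.1233,-0.1733,-0.2167],"sy":[0.06,0.1733,0.29,0.4067,0.5067],"sz":[0,0,0,0,0],"yaw":[0.0191,0.0637,0.1082,0.1528,0.1783]}

```text
time: 7.48
tool_pos: [504.4, -78.6, 321.6]
tcp_rot: [-3.141, 0.002, -0.009]
contact_force: [0.0, -0.5, 0.2]
grip_width: 43.3
finger_force: 30.0
```

shift_gripper:
  steps: {"jaw":[30],"sx":[0],"sy":[0],"sz":[0],"yaw":[0]}

```text
time: 7.6
tool_pos: [504.5, -79.0, 321.6]
tcp_rot: [3.142, 0.002, -0.01]
contact_force: [-0.5, 0.2, -0.9]
grip_width: 43.1
finger_force: 30.0
```

```bash
python3 -c "from h import *;go(477.6,-288.6,325-159,-.206)"
```

```text
shift [-24.9 209.8  -3.3] turn 0.196 rot [ 3.142e+00  2.000e-03 -1.000e-02] t 7.6
```

Converted, 185 mm / 300 = 0.6167, 150 mm / 300 = 0.5, 0.196 rad / 1.5708 = 0.1248.

shift_gripper:
  steps: {"jaw":[30,30,30,30,30],"sx":[-0.01,-0.0267,-0.0433,-0.06,-0.0733],"sy":[0.0667,0.2,0.35,0.5,0.6167],"sz":[0,0,0,0,0],"yaw":[0.0191,0.0509,0.0828,0.1082,0.1248]}

```text
time: 8.22
tool_pos: [481.8, -262.6, 321.9]
tcp_rot: [-3.141, 0.001, -0.203]
contact_force: [-0.3, 0.4, -1.1]
grip_width: 43.3
finger_force: 30.0
```

shift_gripper:
  steps: {"jaw":[30,30],"sx":[0.0067,0.0067],"sy":[0.0833,0.0833],"sz":[0,0],"yaw":[0,0]}

```text
time: 8.48
tool_pos: [478.8, -287.3, 321.7]
tcp_rot: [-3.141, 0.001, -0.204]
contact_force: [0.3, 0.7, -0.6]
grip_width: 43.9
finger_force: 30.0
```

```bash
python3 - <<'E'
from h import *
from plant import bot, viewer
go(477.6,-288.6,325-159,-.206)
S=viewer.capture('side');T=viewer.capture('top');np.savez('s5.npz',**S)
a=S['color'][140:240,310:410];b=T['color'][200:300,400:500]
cv2.imwrite('pics/g5.png',np.hstack([cv2.resize(x,(400,400),interpolation=2) for x in(a,b)])[:,:,::-1])
E
```

```text
shift [-0.9  1.6 -3.3] turn 0.002 rot [-3.141e+00  1.000e-03 -2.040e-01] t 8.475
```

View pics/g5.png

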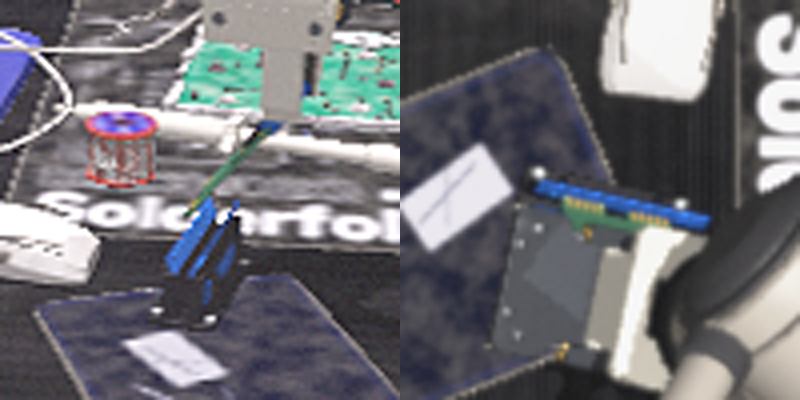

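The side panel shows the card's lower edge over the blue holder. The top panel shows its gold contacts from (565,198) to (668,222), with the notch near (618,208), right above the slot. I'll check this against the slot numerically.

```bash
python3 - <<'E'
from h import *
T=dict(np.load("top0.npz"));S=dict(np.load("s5.npz"))
H=np.array([528.5,-309.5]);ex=np.array([.979,-.2046]);ey=np.array([.2046,.979])
for p in((565,198),(668,222),(618,208)):
    X=onz(T,(400+(p[0]-400)/4,200+p[1]/4),76)[:2]-H;print(p,"x'",round(X@ex,1),"y'",round(X@ey,1))
t=np.array([478.8,-287.3])-H;print("tool axis",t@ex,t@ey)
print("near low side",inplane(S,(310+188/4,140+215/4),[478.8,-287.3,0],-.204,32))
E
```

```text
(565, 198) x' 1.6 y' 41.0
(668, 222) x' 0.9 y' -21.1
(618, 208) x' 2.6 y' 9.3
tool axis -53.198419999999984 11.565179999999991
near low side (np.float64(51.40691210451974), np.float64(78.54281132357244))
```

Converted, 32 mm / 300 = 0.1067, 25 mm / 300 = 0.0833.

shift_gripper:
  steps: {"jaw":[30,30,30,30],"sx":[0,0,0,0],"sy":[0.0033,0.0033,0.0033,0.0033],"sz":[0.05,0.0833,0.1067,0.1067],"yaw":[0,0,0,0]}

```text
time: 9.07
tool_pos: [479.1, -286.8, 289.9]
tcp_rot: [-3.141, 0.001, -0.201]
contact_force: [0.5, -0.3, 0.2]
grip_width: 43.4
finger_force: 30.0
```

shift_gripper:
  steps: {"jaw":[30,30,30],"sx":[0.0067,0.0133,0.0133],"sy":[0,0,0],"sz":[0,0,0],"yaw":[0,0,0]}

```text
time: 9.45
tool_pos: [483.0, -288.0, 291.2]
tcp_rot: [3.141, 0.0, -0.201]
contact_force: [-3.6, 0.7, 2.7]
grip_width: 43.5
finger_force: 30.0
```

The force shows contact with the far lip's flare. Now I'll swing the handle over in an arc.

Converted, 26 mm / 300 = 0.0867, 19 mm / 300 = 0.0633.

shift_gripper:
  steps: {"jaw":[30,30,30,30,30],"sx":[0.02,0.04,0.0633,0.0867,0.0867],"sy":[0,0,0,0,0],"sz":[-0.0133,-0.0233,-0.0333,-0.04,-0.04],"yaw":[0,0,0,0,0]}

```text
time: 10.07
tool_pos: [509.1, -293.4, 303.7]
tcp_rot: [3.141, -0.001, -0.201]
contact_force: [-4.0, -0.0, 4.5]
grip_width: 43.1
finger_force: 30.0
```

shift_gripper:
  steps: {"jaw":[30,30,30,30,30],"sx":[0.02,0.04,0.06,0.08,0.08],"sy":[0,0,0,0,0],"sz":[-0.0067,-0.01,-0.0133,-0.0133,-0.0133],"yaw":[0,0,0,0,0]}

```text
time: 10.7
tool_pos: [532.5, -298.0, 306.4]
tcp_rot: [-3.142, -0.0, -0.201]
contact_force: [-0.7, 0.4, 1.4]
grip_width: 43.4
finger_force: 30.0
```

```bash
python3 - <<'E'
from h import *
from plant import bot, viewer
S=viewer.capture('side');T=viewer.capture('top');np.savez('s6.npz',**S)
a=S['color'][140:240,310:410];b=T['color'][200:300,400:500]
cv2.imwrite('pics/g6.png',np.hstack([cv2.resize(x,(400,400),interpolation=2) for x in(a,b)])[:,:,::-1])
E
```

```text
(no output)
```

View pics/g6.png

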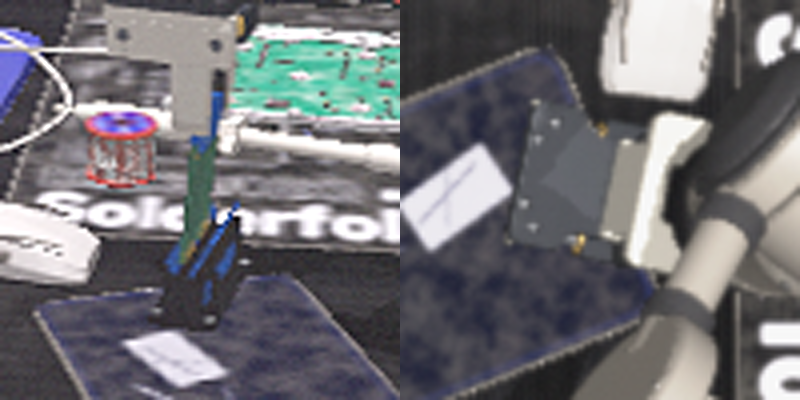

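The card stands nearly upright in the mouth of the slot, with its lower edge near left-panel (185,260). I'll push it down gently while watching the force.

Converted, 20 mm / 300 = 0.0667, 15 mm / 300 = 0.05.

shift_gripper:
  steps: {"jaw":[30,30,30,30,30],"sx":[-0.0033,-0.0033,-0.0033,-0.0033,-0.0033],"sy":[0,0,0,0,0],"sz":[0.0167,0.0333,0.05,0.0667,0.0667],"yaw":[0,0,0,0,0]}

```text
time: 11.42
tool_pos: [531.0, -297.7, 285.9]
tcp_rot: [-3.141, 0.001, -0.201]
contact_force: [-1.2, 0.2, -0.9]
grip_width: 43.5
finger_force: 30.0
```

Converted, 6 mm / 300 = 0.02, 3 mm / 300 = 0.01.

shift_gripper:
  steps: {"jaw":[30,30,30],"sx":[0,0,0],"sy":[0,0,0],"sz":[0.01,0.02,0.02],"yaw":[0,0,0]}

```text
time: 11.8
tool_pos: [531.0, -297.8, 280.4]
tcp_rot: [-3.142, 0.0, -0.201]
contact_force: [-0.9, 0.3, -1.4]
grip_width: 43.8
finger_force: 30.0
```

shift_gripper:
  steps: {"jaw":[30,30,30],"sx":[0,0,0],"sy":[0,0,0],"sz":[0.0067,0.0133,0.0133],"yaw":[0,0,0]}

```text
time: 12.18
tool_pos: [531.0, -297.8, 276.5]
tcp_rot: [-3.142, 0.0, -0.201]
contact_force: [-1.7, -0.0, -1.6]
grip_width: 43.2
finger_force: 30.0
```

Converted, 4 mm / 300 = 0.0133, 2 mm / 300 = 0.0067.

shift_gripper:
  steps: {"jaw":[30,30,30],"sx":[0,0,0],"sy":[0,0,0],"sz":[0.0067,0.0133,0.0133],"yaw":[0,0,0]}

```text
time: 12.55
tool_pos: [531.0, -297.8, 272.4]
tcp_rot: [-3.142, 0.0, -0.201]
contact_force: [-1.4, -0.5, -1.5]
grip_width: 43.7
finger_force: 30.0
```

shift_gripper:
  steps: {"jaw":[30,30,30],"sx":[0,0,0],"sy":[0,0,0],"sz":[0.0033,0.0067,0.0067],"yaw":[0,0,0]}

```text
time: 12.92
tool_pos: [531.2, -297.9, 271.4]
tcp_rot: [3.141, -0.001, -0.201]
contact_force: [-1.8, 0.4, 4.6]
grip_width: 43.7
finger_force: 30.0
```

Something solid at TCP z≈271. I need to tell floor from rib. If the notch is over the rib, sliding along the slot will hit its sides within about 3 mm.

Converted, 4 mm / 300 = 0.0133, 2 mm / 300 = 0.0067.

shift_gripper:
  steps: {"jaw":[30,30,30],"sx":[0,0,0],"sy":[0.0067,0.0133,0.0133],"sz":[0,0,0],"yaw":[0,0,0]}

```text
time: 13.3
tool_pos: [530.5, -301.1, 271.3]
tcp_rot: [-3.14, -0.001, -0.201]
contact_force: [-0.5, 4.4, 5.3]
grip_width: 43.7
finger_force: 30.0
```

shift_gripper:
  steps: {"jaw":[30,30,30,30,30],"sx":[0,0,0,0,0],"sy":[-0.0067,-0.0133,-0.02,-0.0267,-0.0267],"sz":[0,0,0,0,0],"yaw":[0,0,0,0,0]}

```text
time: 13.92
tool_pos: [531.9, -294.8, 271.6]
tcp_rot: [3.139, -0.002, -0.201]
contact_force: [-3.5, -3.8, 4.8]
grip_width: 43.4
finger_force: 30.0
```

Converted, -3 mm / 300 = -0.01, -2 mm / 300 = -0.0067.

shift_gripper:
  steps: {"jaw":[30,30,30],"sx":[0,0,0],"sy":[0,0,0],"sz":[-0.0067,-0.01,-0.01],"yaw":[0,0,0]}

```text
time: 14.3
tool_pos: [531.6, -294.7, 273.0]
tcp_rot: [3.14, 0.0, -0.201]
contact_force: [-2.5, -5.1, -3.5]
grip_width: 43.7
finger_force: 30.0
```

shift_gripper:
  steps: {"jaw":[30,30,30],"sx":[0,0,0],"sy":[-0.0067,-0.0133,-0.0133],"sz":[0,0,0],"yaw":[0,0,0]}

```text
time: 14.68
tool_pos: [532.5, -291.6, 273.3]
tcp_rot: [3.137, -0.001, -0.201]
contact_force: [-2.6, -9.1, -2.8]
grip_width: 43.5
finger_force: 30.3
```

shift_gripper:
  steps: {"jaw":[30,30,30,30,30],"sx":[0,0,0,0,0],"sy":[0.0133,0.0267,0.0333,0.04,0.04],"sz":[0,0,0,0,0],"yaw":[0,0,0,0,0]}

```text
time: 15.3
tool_pos: [530.4, -300.9, 273.4]
tcp_rot: [-3.139, 0.001, -0.201]
contact_force: [0.3, 4.7, -1.4]
grip_width: 43.5
finger_force: 29.8
```

There are forces both ways, but this is not yet decisive. The clear test is to lift over the rib height, move 12 mm along and press there. If the card was home, that contact must come about 8 mm higher.

Converted, -12 mm / 300 = -0.04, 9 mm / 300 = 0.03.

shift_gripper:
  steps: {"jaw":[30,30,30,30,30],"sx":[0,0,0,0,0],"sy":[-0.01,-0.01,-0.01,0.01,0.03],"sz":[-0.0133,-0.04,-0.04,-0.04,-0.04],"yaw":[0,0,0,0,0]}

```text
time: 15.92
tool_pos: [528.3, -311.0, 285.7]
tcp_rot: [3.141, -0.0, -0.201]
contact_force: [-0.9, 0.4, -1.4]
grip_width: 43.5
finger_force: 30.0
```

shift_gripper:
  steps: {"jaw":[30,30,30,30],"sx":[0,0,0,0],"sy":[0,0,0,0],"sz":[0,0.0067,0.0133,0.0133],"yaw":[0,0,0,0]}

```text
time: 16.42
tool_pos: [528.5, -310.3, 281.4]
tcp_rot: [-3.141, 0.001, -0.201]
contact_force: [-0.9, 0.3, -0.4]
grip_width: 43.6
finger_force: 30.0
```

shift_gripper:
  steps: {"jaw":[30,30,30],"sx":[0,0,0],"sy":[0,0,0],"sz":[0.0067,0.0133,0.0133],"yaw":[0,0,0]}

```text
time: 16.8
tool_pos: [529.1, -310.6, 280.0]
tcp_rot: [3.14, -0.004, -0.201]
contact_force: [-2.7, 1.4, 12.2]
grip_width: 43.4
finger_force: 30.0
```

Contact here came 8–9 mm higher (TCP z≈280, 12 N), so the earlier place was home. Going back there.

Converted, -13 mm / 300 = -0.0433, -6 mm / 300 = -0.02.

shift_gripper:
  steps: {"jaw":[30,30,30,30],"sx":[0,0,0,0],"sy":[0,-0.02,-0.0433,-0.0433],"sz":[-0.0167,-0.0167,-0.0167,-0.0167],"yaw":[0,0,0,0]}

```text
time: 17.3
tool_pos: [531.3, -296.9, 282.4]
tcp_rot: [-3.141, 0.001, -0.2]
contact_force: [0.2, 0.9, -1.2]
grip_width: 43.7
finger_force: 30.0
```

shift_gripper:
  steps: {"jaw":[30,30,30,30],"sx":[0,0,0,0],"sy":[0,0,0,0],"sz":[0.0133,0.0267,0.0367,0.0367],"yaw":[0,0,0,0]}

```text
time: 17.8
tool_pos: [531.3, -298.0, 272.6]
tcp_rot: [3.141, -0.002, -0.202]
contact_force: [-1.5, 0.8, 4.7]
grip_width: 43.5
finger_force: 29.9
```

shift_gripper:
  steps: {"jaw":[30,30,30],"sx":[0,0,0],"sy":[0,0,0],"sz":[0.0033,0.01,0.01],"yaw":[0,0,0]}

```text
time: 18.18
tool_pos: [531.7, -298.7, 271.9]
tcp_rot: [3.139, -0.006, -0.202]
contact_force: [-2.0, -1.0, 16.0]
grip_width: 43.1
finger_force: 30.0
```

Firmly home at TCP z≈272 with 16 N. I'll ease off slightly, release and retreat.

The manual's scale: shifts go in shares of 300 mm and turns go in shares of pi/2 rad. Converting my numbers, -2 mm / 300 = -0.0067.

shift_gripper:
  steps: {"jaw":[30,90,90,90,90],"sx":[0,0,0,0,0],"sy":[0,0,0,0,0],"sz":[-0.0067,-0.0067,-0.0067,-0.0067,-0.0067],"yaw":[0,0,0,0,0]}

```text
time: 18.8
tool_pos: [531.1, -297.7, 270.4]
tcp_rot: [-3.141, 0.0, -0.201]
contact_force: [0.7, 0.2, -0.2]
grip_width: 79.0
finger_force: 0.0
```

shift_gripper:
  steps: {"jaw":[90,90,90,90],"sx":[0,0,0,0],"sy":[0,0,0,0],"sz":[-0.0667,-0.2,-0.3667,-0.3667],"yaw":[0,0,0,0]}

```text
time: 19.3
tool_pos: [531.6, -298.1, 385.3]
tcp_rot: [3.138, -0.008, -0.201]
contact_force: [0.6, -0.6, -0.2]
grip_width: 90.1
finger_force: 0.0
```

shift_gripper:
  steps: {"jaw":[90,90,90,90],"sx":[-0.1333,-0.2667,-0.3667,-0.3667],"sy":[0,0,0,0],"sz":[0,0,0,0],"yaw":[0,0,0,0]}

```text
time: 19.8
tool_pos: [422.0, -275.4, 380.2]
tcp_rot: [-3.141, 0.001, -0.202]
contact_force: [-0.3, 0.3, -0.1]
grip_width: 90.0
finger_force: 0.0
```

```bash
python3 - <<'E'
from h import *
from plant import bot, viewer
S=viewer.capture('side');T=viewer.capture('top');np.savez('s7.npz',**S);np.savez('t7.npz',**T)
a=S['color'][140:240,310:410];b=T['color'][200:300,400:500]
cv2.imwrite('pics/g7.png',np.hstack([cv2.resize(x,(400,400),interpolation=2) for x in(a,b)])[:,:,::-1])
ms=mask(S,(340,165,385,200),[100,120,60],[125,255,255])
H=np.array([528.5,-309.5]);ex=np.array([.979,-.2046]);ey=np.array([.2046,.979])
for y in(8,10,12):
    for zt,n in((106,"home"),(114,"rib")):
        for s in(22,-22): print(n,y,s,proj(S,[*(H+ey*(y+s)),zt]).round(1),end=" ")
print()
E
```

```text
home 8 22 [358.2 181.4] home 8 -22 [362.8 175.1] rib 8 22 [358.4 178.4] rib 8 -22 [362.9 172.1] home 10 22 [358.  181.7] home 10 -22 [362.6 175.4] rib 10 22 [358.2 178.7] rib 10 -22 [362.7 172.4] home 12 22 [357.8 182. ] home 12 -22 [362.4 175.6] rib 12 22 [358. 179.] rib 12 -22 [362.5 172.7]
```

View pics/g7.png

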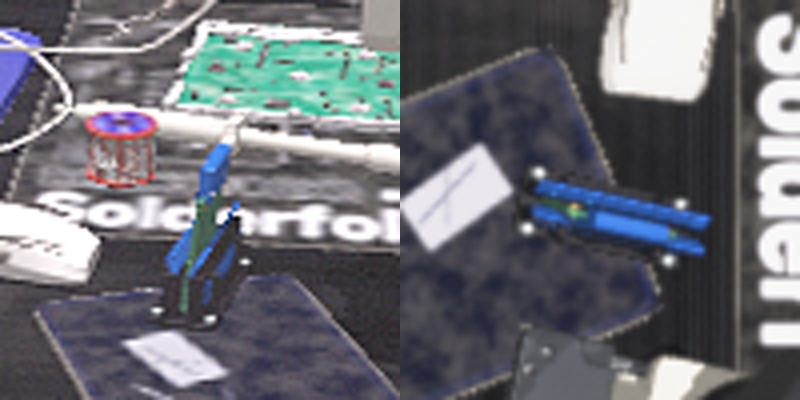

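Side panel: the card stands in the blue holder, with the handle's near top corner at image row ≈181.5. I predicted 181.4–182 for fully home and ≈178.7 if it were on the rib. Top panel: the handle lies within the slot lines at (635,226) and the gripper is clear. Handing in.

```bash
python3 -c "
from plant import bot, viewer
print(bot.close_job())"
```

```text
the job is handed in; nothing more can be done
None
```

The card is standing notch-down in the blue holder, fully home over the rib on the slot floor (leaning slightly within the slot's play); I never went near the capacitor or bottle, and the job was handed in at about 20 s.

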